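# Fetch the stirring paddle out of the covered rinse trough

### The arm

A 7-joint arm with a two-finger parallel gripper is mounted at the origin on the work surface. World frame = base frame: x ahead of the robot, y to its left, z up, the work surface at z = 0. Lengths are in mm, angles in rad, forces in N, time in s.
With the tool pointing down it reaches from about 400 to 875 mm from the base axis. Payload 19.3 kg.
Tool frame: the origin (TCP) lies between the finger pads; the fingertips stand 19 mm ahead of it and the grasp point (between the pads) is the TCP; z points along the fingers, y is the direction in which the jaws open and shut (so a half turn about z gives the same grasp; the last joint's range is limited). The gripper opens to 85 mm and grips with 20 to 120 N. Pads are 22 mm wide; open, the fingers measure 114 mm over their backs; the gripper's body (76 mm by 85 mm) begins 54 mm behind the grasp point. The pads swing forward as they close: fully open they stand 13 mm farther back than shut.
Start: joints at [1.256, 0.521, -0.036, 1.599, 0.021, 1.021, -0.113], TCP at [151.448, -606.365, 250.291] pointing down, gripper open.
Joint ranges: [-2.91, 2.91], [-0.3, 2.13], [-1.5, 1.42], [0.17, 2.43], [-1.26, 4.41], [0.16, 1.93], [-2.52, 2.52]. Speed limits (rad/s): [1.89, 1.89, 2.39, 2.39, 3.01, 3.01, 3.01].

### API

Orientations are given as a unit quaternion [x, y, z, w].
In Python, from rig import env gives the robot as it stands.
- The arm moves only by the tool move_arm, never from a script. Its argument "commands" is a list of rows, each a list of 7 numbers: the shift along the tool's x, y, z in cm, then the turn, a rotation vector about the tool's x, y, z in degrees, then the finger opening in cm, from 0 to 8.54. In form: [[tx, ty, tz, rx, ry, rz, grip], ...]. A call has 1 to 12 rows; each row is the pose to reach, as a shift and turn from the pose commanded when the call began, along the tool's axes at that moment; what a row does not reach only later rows make up. A row lasts 1/8 s, in which the tool goes at most 62.5 mm and 10.7 degrees, less where a joint would pass 70% of its speed; a pose out of reach is approached as far as the arm can. A call with a gripper value outside its range is refused whole. The fingers move at their own pace and stop on an object; "squeeze" is the grip in N (left out, the last holds). Time passes only in rows, so rows that repeat a pose let the fingers close. It gives the time, the measured TCP pose, the force and the opening at its end, in the units of the state.
- env.get_obs(): the state, without advancing time (a new reading comes with each control period).
- env.snapshot(name): name is "scene" or "top" or "wrist"; returns the picture (480x640x3 uint8, red, green, blue); there is no depth.
- env.camera_params(name): a dict with "fov_y" (degrees; the focal length in pixels is half the picture's height over the tangent of half this angle, whatever the lens; pixels are square), "cx", "cy" (the principal point, pixels), "cam_to_world" (4x4, takes a point from camera to world coordinates). Camera axes: x right, y up, looking along -z (the intrinsics and any distortion apply to the point x, -y, -z); pixel columns grow to the right and rows downward; lengths in mm; the calibration is good to about 2 mm. A picture is of the moment at which its call begins: read the wrist's pose just before it. camera_params takes no time and is no camera call; for the wrist camera it gives the pose at the moment of the call.
- env.job_done(): hands the job in, once; it reports no verdict.
Trained networks look in the newest picture that a camera, given by its name, has taken for a name from the list of things; names that differ only in an ending like _2 or _b are one class to them, and where a whole thing is asked for, a point or a joint stands for the part that bears it (a point fixed in the world has none). Each returns a list of dicts, best first, with "conf" (0 to 1); they miss things now and then, are a little off and sometimes report something else, mostly with a low value. They report only what shows in the picture. A call takes as long as a camera call. They do not tell look-alikes from the thing itself.
- env.look_for(camera, thing): "xyz" ([x, y, z] in mm, in world coordinates, good to about 4 mm: the middle of the surface that is visible of it).
The state is a dict: "clock": time; "joint_positions": joint angles; "qd": joint speeds; "joint_efforts": joint torques, N m; "eef_pos": TCP position; "ee_rot": TCP orientation; "force": force on the tool from outside, world axes, zero at the start; "moment": the same for the moment, N m; "gripper_width": finger opening in mm.
Only numpy, scipy, OpenCV 4.12 (cv2) and the standard library are available. Lean on these libraries where they do the work, as an engineer would, in place of code of your own. Each camera call takes 0.05 s, during which the arm holds its last target. There are 200 camera calls.

### The job

Take the white cover off the rinse trough's hatch and lean it at a slant in the black rack, foot behind the front lip and back against the bar, let go of it there, then draw the wooden stirring paddle out, tilted, through the hatch, which is shorter than the paddle. Finish while still holding the paddle still in the air in the gripper, the whole of it at least 6 cm above the trough's top and touching nothing else, with the cover still leaning in the rack. Leave the jug, the bottle and the soap bar where they stand.

Things in the scene. Friction and masses are not known exactly. Their poses are not given: they have to be found in the camera images.
- trough: Fixed trough, blue sides, grey deck: 190 (x) by 340 (y) by 76 mm high, origin at the centre of its underside on the counter, z up. Floor and walls 5 mm thick. Deck 4 mm thick (z 72 to 76) with one hatch 140 by 140 mm: x -70 to 70, y -145 to -5 mm; the rest is closed. It lies across the robot's front, hatch end (-y) to the robot's right.
- hatch (a point): Centre of the hatch opening, level with the deck's top; 75 mm from the trough's origin towards its -y end. Axes as the trough's.
- cover: Loose white cover panel, 180 by 180 by 8 mm, about 0.3 kg, at the start lying flat on the deck over the hatch. Origin at the centre of its underside, z out of the top face. On the top face, centred, a red fin handle: 70 mm long along x, 18 mm thick along y, rising from z 8 to z 44 mm.
- paddle: Loose wooden paddle, 250 mm long along y, 0.08 to 0.17 kg, on the trough's floor: handle end below the hatch, 15 to 45 mm short of its -y edge, blade under the closed deck. Origin at mid length, on the underside. Handle y -125 to 20, 18 wide (x), 20 thick (z 0 to 20). Blade y 20 to 125, 44 wide, z 0 to 10 mm. Balance near mid length.
- handle_end (a point): Middle of the paddle's handle end face, at y -125, z 10 mm of the paddle. Axes as the paddle's.
- blade_end (a point): Middle of the paddle's blade end face, at y 125, z 5 mm of the paddle. Axes as the paddle's.
- rack: Fixed rack: base plate 150 (x) by 200 (y) by 6 mm, origin at the centre of its underside, z up. Lip along y on the robot's side: inner face x -71, top z 22 mm. Black bar along y, 12 mm thick, 200 long, axis at x 47, z 74 mm, posts at y +-94. A cover with its foot just behind the lip and its underside on the bar slopes 34 degrees, rising to +x, its origin near x 10, z 56 mm.
- jug: Amber measuring jug, 80 mm across, 90 mm tall, with a handle; origin at the centre of its foot. Bystander.
- bottle: White bottle with a red cap, 50 mm across, 140 mm tall; origin at the centre of its foot. Bystander.
- soap: Green soap bar, 55 by 85 by 28 mm; origin at the centre of its underside. Bystander.
Not all that is in view belongs to the job. Of the things shaped like the rack, the dark steel one is meant.

How it is judged:
By the outcome, as a careful person would: the job done as asked, in the order asked, and still so for the second after the job is handed in, while the arm keeps its last pose, push and grip.
It also fails if it takes over 69 s, if anything falls off the work surface, if the arm or the gripper's body presses on something with over 40 N, if the wrist force passes 120 N, or if a joint passes its speed limit or range.

## Working session

There is one attempt and no reset: what is moved stays moved. The work goes in short steps, Python scripts to look and compute and a tool call to move; the robot and the scene stay as the last step left them, time stands still between calls to the robot, and variables do not carry over. Pictures are saved under pics/ and viewed, about 8 in all and at most 12, crops included, and the job is handed in when it is done.

Besides the shell and the picture viewer there is one more tool, called after "Emit:" by a JSON object that holds its "method" and its "body", one argument or row to a line. move_arm: Moves the arm, as the interface text tells. Its arguments: {"type":"object","properties":{"commands":{"type":"array","items":{"type":"array","items":{"type":"number"}}},"squeeze":{"type":"number"}},"required":["commands"]}

```bash
ls; mkdir -p pics
cat > h.py <<'E'
import numpy as np, cv2
from scipy.spatial.transform import Rotation as R
from rig import env
def snap(cam,name):
    P=env.camera_params(cam); im=env.snapshot(cam); cv2.imwrite(f'pics/{name}.png',im[:,:,::-1]); return im,P
def find(cam,things):
    for t in things:
        print(cam,t,[(np.round(d['xyz']).tolist(),round(d['conf'],2)) for d in env.look_for(cam,t)[:4]])
def K(P):
    f=240/np.tan(np.radians(P['fov_y'])/2); return f
def proj(P,X):
    M=np.linalg.inv(np.array(P['cam_to_world'])); p=np.c_[np.atleast_2d(X),np.ones(len(np.atleast_2d(X)))]@M.T
    f=K(P); return np.c_[P['cx']+f*p[:,0]/-p[:,2], P['cy']+f*p[:,1]/p[:,2]]
def ray(P,uv,z):
    M=np.array(P['cam_to_world']);f=K(P);d=M[:3,:3]@np.array([(uv[0]-P['cx'])/f,-(uv[1]-P['cy'])/f,-1])
    o=M[:3,3]; return o+d*(z-o[2])/d[2]
def st():
    o=env.get_obs(); print('t',round(o['clock'],2),'pos',np.round(o['eef_pos'],1),'q',np.round(o['ee_rot'],3),'F',np.round(o['force'],1),'M',np.round(o['moment'],2),'w',round(o['gripper_width'],1),'j',np.round(o['joint_positions'],2)); return o
def to(pos,Rm):
    "shift cm & rotvec deg from current pose to world target"
    o=env.get_obs(); R0=R.from_quat(o['ee_rot']); print('cmd',np.round(R0.inv().apply(np.array(pos)-o['eef_pos'])/10,2),np.round(np.degrees((R0.inv()*Rm).as_rotvec()),1))
E
python3 - <<'E'
from h import *
for c in ['scene','top']:
    im,P=snap(c,c+'0'); print(c,{k:(np.round(v,3).tolist()) for k,v in P.items()})
    find(c,['trough','cover','rack','jug','bottle','soap'])
o=st(); print(R.from_quat(o['ee_rot']).as_matrix().round(3))
a=cv2.imread('pics/scene0.png');b=cv2.imread('pics/top0.png')
E
```

```text
pics
scene {'fov_y': 49.391, 'cx': 314.596, 'cy': 228.619, 'cam_to_world': [[0.278, -0.494, 0.824, 1296.477], [0.96, 0.153, -0.233, -186.935], [-0.011, 0.856, 0.517, 554.938], [0.0, 0.0, 0.0, 1.0]]}
scene trough [([665.0, 286.0, 62.0], 0.72), ([589.0, 158.0, 82.0], 0.42)]
scene cover [([589.0, 160.0, 83.0], 0.88)]
scene rack [([321.0, 136.0, 8.0], 0.91), ([597.0, -323.0, 6.0], 0.62)]
scene jug [([415.0, -104.0, 26.0], 0.75), ([796.0, -119.0, 58.0], 0.73)]
scene bottle [([785.0, 125.0, 72.0], 0.69)]
scene soap [([418.0, -106.0, 24.0], 0.95)]
top {'fov_y': 51.995, 'cx': 314.186, 'cy': 241.392, 'cam_to_world': [[-0.105, 0.974, -0.2, 361.515], [-0.994, -0.102, 0.024, 46.023], [0.003, 0.202, 0.979, 1088.983], [0.0, 0.0, 0.0, 1.0]]}
top trough [([560.0, 323.0, 73.0], 0.82)]
top cover [([563.0, 165.0, 83.0], 0.78)]
top rack [([314.0, 152.0, 8.0], 0.84), ([582.0, -312.0, 3.0], 0.57)]
top jug [([784.0, -122.0, 46.0], 0.94), ([559.0, 165.0, 83.0], 0.45)]
top bottle [([759.0, 128.0, 90.0], 0.66)]
top soap [([398.0, -101.0, 34.0], 0.81), ([560.0, 164.0, 82.0], 0.4)]
t 0.7 pos [ 151.5 -606.4  250.3] q [0.993 0.122 0.    0.   ] F [-0.1 -1.2  0.1] M [ 0.04 -0.05  0.06] w 85.5 j [ 1.26  0.52 -0.04  1.6   0.02  1.02 -0.11]
[[ 0.97   0.242  0.   ]
 [ 0.242 -0.97   0.   ]
 [ 0.     0.    -1.   ]]
```

View pics/top0.png

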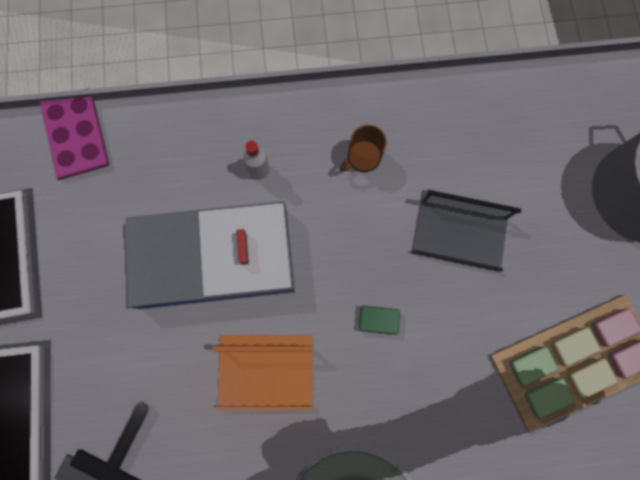

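View pics/scene0.png

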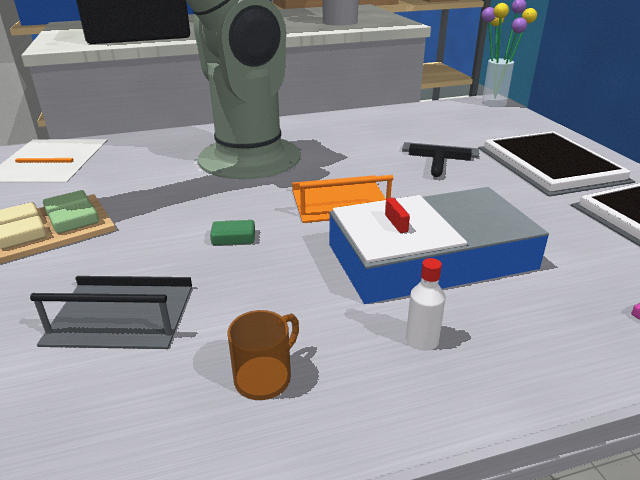

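Run:
```python
from h import *
b=cv2.imread('pics/top0.png'); a=cv2.imread('pics/scene0.png')
P={c:env.camera_params(c) for c in ['top','scene']}
def quad(im,mask):
    n,l,s,_=cv2.connectedComponentsWithStats(mask.astype(np.uint8)); i=1+s[1:,4].argmax()
    c=max(cv2.findContours((l==i).astype(np.uint8),0,1)[0],key=cv2.contourArea); h=cv2.convexHull(c)
    for e in range(2,40):
        q=cv2.approxPolyDP(h,e,True)
        if len(q)<=4: break
    return q[:,0]
for n,im,roi in [('top',b,(190,190,310,310)),('scene',a,(320,180,480,270))]:
    m=np.zeros(im.shape[:2],bool); x0,y0,x1,y1=roi; m[y0:y1,x0:x1]=(im[y0:y1,x0:x1].min(2)>205)
    q=quad(im,m); print(n,q.tolist()); X=np.array([ray(P[n],u,84) for u in q]); print(X.round(0).tolist(),'c',X.mean(0).round(0),'sides',np.linalg.norm(X-np.roll(X,1,0),axis=1).round(0))
for uv,z in [((425,194),74),((518,210),74),((413,252),22),((502,268),22)]: print('racktop',ray(P['top'],uv,z).round())
for uv,z in [((32,297),74),((167,299),74),((76,281),22),((191,282),22)]: print('rackscene',ray(P['scene'],uv,z).round())
s=np.hstack([cv2.resize(b[170:290,390:550],None,fx=2.4,fy=2.4),cv2.resize(a[265:360,20:210],(384,288))]);cv2.imwrite('pics/crop1.png',s)
```

```text
Traceback (most recent call last):
ValueError: attempt to get argmax of an empty sequence
```

```bash
cat > m.py <<'E'
from h import *
b=cv2.imread('pics/top0.png'); a=cv2.imread('pics/scene0.png')
P={c:env.camera_params(c) for c in ['top','scene']}
def quad(im,mask):
    n,l,s,_=cv2.connectedComponentsWithStats(mask.astype(np.uint8)); i=1+s[1:,4].argmax()
    c=max(cv2.findContours((l==i).astype(np.uint8),0,1)[0],key=cv2.contourArea); h=cv2.convexHull(c)
    for e in range(2,40):
        q=cv2.approxPolyDP(h,e,True)
        if len(q)<=4: break
    return q[:,0]
for n,im,roi in [('top',b,(190,190,310,310)),('scene',a,(320,180,480,270))]:
    x0,y0,x1,y1=roi; g=im.min(2); r=g[y0:y1,x0:x1]; t,_=cv2.threshold(r,0,255,cv2.THRESH_OTSU)
    t=(np.percentile(r,97)*.93); m=np.zeros(g.shape,bool); m[y0:y1,x0:x1]=r>t
    q=quad(im,m); print(n,t,q.tolist()); X=np.array([ray(P[n],u,84) for u in q]); print(X.round(0).tolist(),'c',X.mean(0).round(0),'sides',np.linalg.norm(X-np.roll(X,1,0),axis=1).round(0))
for uv,z in [((425,194),74),((518,210),74),((413,252),22),((502,268),22)]: print('racktop',ray(P['top'],uv,z).round())
for uv,z in [((32,297),74),((167,299),74),((76,281),22),((191,282),22)]: print('rackscene',ray(P['scene'],uv,z).round())
s=np.hstack([cv2.resize(b[170:290,390:550],None,fx=2.4,fy=2.4),cv2.resize(a[265:360,20:210],(384,288))]);cv2.imwrite('pics/crop1.png',s)
E
python3 m.py
```

```text
top 146.94 [[281, 205], [289, 285], [205, 294], [200, 213]]
[[653.0, 83.0, 84.0], [482.0, 82.0, 84.0], [481.0, 254.0, 84.0], [653.0, 254.0, 84.0]] c [567. 168.  84.] sides [171. 171. 172. 172.]
scene 222.27 [[466, 242], [366, 259], [333, 208], [419, 195]]
[[662.0, 254.0, 84.0], [660.0, 77.0, 84.0], [484.0, 79.0, 84.0], [484.0, 255.0, 84.0]] c [573. 166.  84.] sides [177. 177. 175. 176.]
racktop [ 648. -227.   74.]
racktop [ 592. -420.   74.]
racktop [ 533. -195.   22.]
racktop [ 477. -384.   22.]
rackscene [ 594. -424.   74.]
rackscene [ 657. -232.   74.]
rackscene [ 493. -384.   22.]
rackscene [ 553. -196.   22.]
```

View pics/crop1.png

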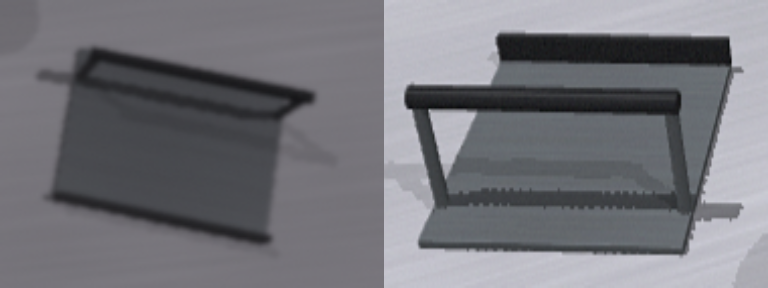

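Racks: orange at top (265,372)/scene (342,195), dark at top (460,235)/scene (115,310). The dark steel one fits, and the crop confirms its lip on the robot's side and its bar on the far side. The cover is near (570,167), yaw about 0. The rack origin is near (579,-313), yaw about -17°. I'll look at the rack with the wrist camera on the way.

Run:
```python
from h import *
def down(yaw): return R.from_euler('z',yaw,degrees=True)*R.from_euler('x',180,degrees=True)
to([540,-300,340],down(-16.8))
M=np.array(env.camera_params('wrist')['cam_to_world']);o=env.get_obs();R0=R.from_quat(o['ee_rot'])
print('cam in tool',R0.inv().apply(M[:3,3]-o['eef_pos']).round(1),(R0.inv().as_matrix()@M[:3,:3]).round(2),env.camera_params('wrist')['fov_y'])
```

```text
cmd [ 45.12 -20.31  -8.97] [-0.  -0.  30.8]
cam in tool [  74.7    0.  -124.3] [[ 0.    0.96  0.29]
 [ 1.   -0.    0.  ]
 [ 0.    0.29 -0.96]] 58.59067848419108
```

Emit:
{"method": "move_arm", "body": {
  "commands": [
    [5,-2.5,-2,0,0,4,8.5],
    [11,-5,-4,0,0,8,8.5],
    [17,-7.5,-6,0,0,12,8.5],
    [23,-10,-8,0,0,16,8.5],
    [29,-13,-9,0,0,20,8.5],
    [35,-16,-9,0,0,24,8.5],
    [41,-18.5,-9,0,0,28,8.5],
    [45,-20.3,-9,0,0,30.8,8.5],
    [45,-20.3,-9,0,0,30.8,8.5],
    [45,-20.3,-9,0,0,30.8,8.5],
    [45,-20.3,-9,0,0,30.8,8.5]
  ]
}}

```text
clock: 2.08
eef_pos: [537.7, -301.8, 340.4]
ee_rot: [0.989, -0.147, -0.0, 0.0]
force: [0.2, -0.5, -0.6]
gripper_width: 85.0
```

Run:
```python
from h import *
st(); im,P=snap('wrist','w1'); find('wrist',['rack'])
c,s=np.cos(np.radians(-16.8)),np.sin(np.radians(-16.8)); 
def W(p): return [579+c*p[0]-s*p[1],-313+s*p[0]+c*p[1],p[2]]
for uv in proj(P,[W(p) for p in [(47,-100,80),(47,100,80),(-71,-100,22),(-71,100,22),(-75,-100,6),(-75,100,6),(75,-100,6),(75,100,6)]]): print(uv.round())
```

```text
t 2.08 pos [ 537.7 -301.8  340.4] q [ 0.989 -0.147 -0.     0.   ] F [ 0.2 -0.5 -0.6] M [-0.   -0.    0.02] w 85.0 j [ 0.45  0.43 -0.06  1.51  0.03  1.2  -1.47]
wrist rack [([376.0, 94.0, 5.0], 0.92), ([582.0, -314.0, 5.0], 0.69)]
[435.  94.]
[200.  94.]
[412. 214.]
[224. 214.]
[409. 214.]
[227. 214.]
[418.  67.]
[217.  67.]
```

View pics/w1.png

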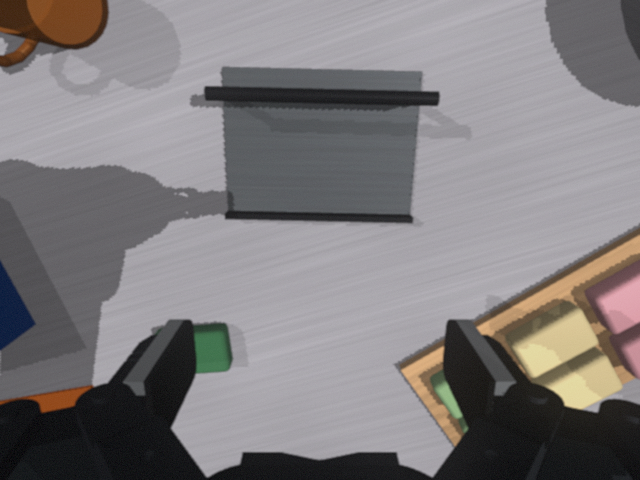

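```bash
cat >> h.py <<'E'
def down(yaw): return R.from_euler('z',yaw,degrees=True)*R.from_euler('x',180,degrees=True)
E
python3 - <<'E'
from h import *
st();to([560,167,250],down(0))
E
```

```text
t 2.17 pos [ 537.8 -301.7  340.5] q [ 0.989 -0.147  0.     0.   ] F [ 0.2  0.5 -0.4] M [ 0.   -0.02 -0.  ] w 84.8 j [ 0.45  0.43 -0.06  1.51  0.03  1.2  -1.47]
cmd [-11.5  -45.5    9.03] [  0.   -0.  -16.9]
```

Emit:
{"method": "move_arm", "body": {
  "commands": [
    [-1,-5,0,0,0,-2,8.5],
    [-2.5,-10,0,0,0,-4,8.5],
    [-4,-15,1,0,0,-6,8.5],
    [-5,-20,2,0,0,-8,8.5],
    [-6.5,-25,3,0,0,-10,8.5],
    [-7.5,-30,4.5,0,0,-12,8.5],
    [-9,-35,6,0,0,-14,8.5],
    [-10,-40,7.5,0,0,-16,8.5],
    [-11.5,-45.5,9,0,0,-17,8.5],
    [-11.5,-45.5,9,0,0,-17,8.5],
    [-11.5,-45.5,9,0,0,-17,8.5],
    [-11.5,-45.5,9,0,0,-17,8.5]
  ]
}}

```text
clock: 3.68
eef_pos: [560.5, 166.8, 250.7]
ee_rot: [1.0, 0.001, 0.0, 0.0]
force: [0.7, 0.2, 0.3]
gripper_width: 85.2
```

Run:
```python
from h import *
st(); im,P=snap('wrist','w2'); find('wrist',['cover','trough','hatch'])
for uv in proj(P,[(570+a,167+b,z) for a,b,z in [(-90,-90,84),(-90,90,84),(90,-90,84),(90,90,84),(35,9,120),(35,-9,120),(-35,-9,120),(-35,9,120)]]): print(uv.round())
hsv=cv2.cvtColor(im,cv2.COLOR_RGB2HSV); m=((hsv[...,1]>130)&((hsv[...,0]<8)|(hsv[...,0]>172))&(hsv[...,2]>150)).astype(np.uint8)
n,l,s,c=cv2.connectedComponentsWithStats(m); i=1+s[1:,4].argmax(); print('red',s[i],c[i],cv2.minAreaRect(np.argwhere(l==i)[:,::-1].astype(np.float32)))
print(ray(P,c[i],120))
```

```text
t 3.67 pos [560.5 166.8 250.7] q [1.    0.001 0.    0.   ] F [0.7 0.2 0.3] M [-0.01 -0.03 -0.02] w 85.2 j [-0.2   0.47 -0.27  1.7   0.14  0.99 -2.09]
wrist cover [([582.0, 167.0, 85.0], 0.59)]
wrist trough [([580.0, 322.0, 79.0], 0.69)]
wrist hatch [([582.0, 319.0, 78.0], 0.95)]
[438. 327.]
[200. 327.]
[462.  72.]
[177.  71.]
[304. 166.]
[334. 166.]
[333. 277.]
[305. 277.]
red [ 309  173   21  102 1682] [319.48216409 224.17657551] ((318.9999694824219, 223.49996948242188), (19.999996185302734, 100.99998474121094), 0.0)
[569.63359207 166.79333795 120.        ]
```

View pics/w2.png

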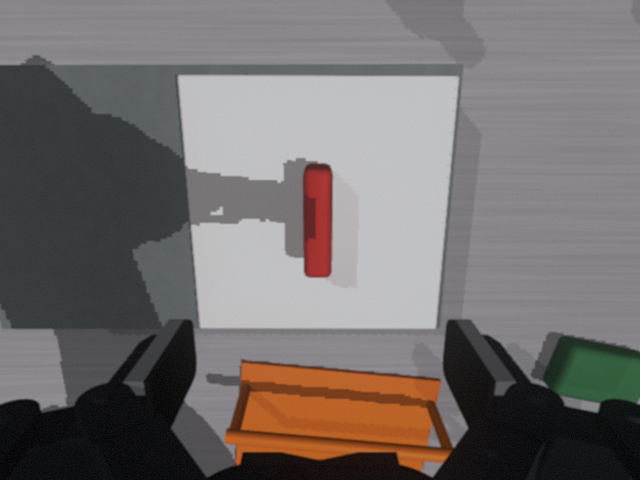

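Emit:
{"method": "move_arm", "body": {
  "commands": [
    [0.5,0,4,0,0,0,8.5],
    [0.9,0,8,0,0,0,8.5],
    [0.9,0,11.5,0,0,0,7],
    [0.9,0,14.3,0,0,0,6],
    [0.9,0,14.3,0,0,0,5],
    [0.9,0,14.3,0,0,0,3],
    [0.9,0,14.3,0,0,0,1],
    [0.9,0,14.3,0,0,0,1],
    [0.9,0,14.3,0,0,0,1],
    [0.9,0,14.3,0,0,0,1],
    [0.9,0,14.3,0,0,0,1]
  ],
  "squeeze": 80
}}

```text
clock: 5.25
eef_pos: [569.8, 168.6, 108.9]
ee_rot: [1.0, 0.002, 0.001, -0.0]
force: [-1.5, -0.5, 7.8]
gripper_width: 17.1
```

```bash
cat > rk.py <<'E'
from h import *
def rackpose(ox,oy,oz,h=33,yaw=-18,rc=(577,-316),tilt=34):
    Rr=R.from_euler('z',yaw,degrees=True); Rc=Rr*R.from_euler('y',-tilt,degrees=True)
    p=np.array([*rc,0])+Rr.apply([ox,oy,oz])+Rc.apply([0,0,h]); return p,Rc*R.from_euler('x',180,degrees=True)
E
python3 - <<'E'
from rk import *
st()
for z in (130,60):
    p,Rt=rackpose(13,0,z); print(p.round(1)); to(p,Rt)
E
```

```text
t 5.25 pos [569.8 168.6 108.9] q [ 1.     0.002  0.001 -0.   ] F [-1.5 -0.5  7.8] M [-0.15  0.34 -0.01] w 17.1 j [-0.23  0.66 -0.23  1.79  0.21  0.72 -2.14]
[ 571.8 -314.3  157.4]
cmd [ 4.000e-02  4.829e+01 -4.870e+00] [-5.5 33.6 17.6]
[ 571.8 -314.3   87.4]
cmd [2.00e-02 4.83e+01 2.13e+00] [-5.5 33.6 17.6]
```

Emit:
{"method": "move_arm", "body": {
  "commands": [
    [0,0,-1,0,0,0,1],
    [0,0,-3,0,0,0,1],
    [0,0,-6,0,0,0,1],
    [0,0,-9,0,0,0,1],
    [0,0,-12,0,0,0,1],
    [0,0,-12,0,0,0,1]
  ]
}}

```text
clock: 6.0
eef_pos: [570.0, 168.8, 230.4]
ee_rot: [1.0, 0.002, 0.002, -0.001]
force: [-0.1, 0.3, -2.7]
gripper_width: 16.7
```

Emit:
{"method": "move_arm", "body": {
  "commands": [
    [0,4,0,0,0,0,1],
    [0,9,0,0,0,0,1],
    [0,14,0,-0.5,4,2,1],
    [0,19,0,-1,8,4,1],
    [0,24,0,-2,12,6,1],
    [0,29,0,-3,16,8,1],
    [0,34,0,-4,21,11,1],
    [0,39,0,-4.5,26,14,1],
    [0,44,0.5,-5,30,16,1],
    [0,48.3,1.5,-5.5,33.6,17.6,1],
    [0,48.3,3,-5.5,33.6,17.6,1],
    [0,48.3,3,-5.5,33.6,17.6,1]
  ]
}}

```text
clock: 7.5
eef_pos: [568.4, -310.0, 199.8]
ee_rot: [0.948, -0.147, 0.277, 0.049]
force: [-0.7, -0.4, -2.3]
gripper_width: 16.8
```

Run:
```python
from rk import *
o=st()
for z in (75,59):
    p,Rt=rackpose(12,0,z); print(p.round(1)); to(p,Rt)
a,P=snap('scene','s3')
c=a[200:360,0:260]; cv2.imwrite('pics/s3c.png',cv2.resize(c[:,:,::-1],None,fx=3,fy=3))
```

```text
t 7.5 pos [ 568.4 -310.   199.8] q [ 0.948 -0.147  0.277  0.049] F [-0.7 -0.4 -2.3] M [ 0.23  0.83 -0.03] w 16.8 j [ 0.77  0.48 -0.44  2.04  0.98  0.17 -2.37]
[ 570.9 -314.   102.4]
cmd [-4.95  0.2   8.4 ] [0.4 1.4 0.5]
[ 570.9 -314.    86.4]
cmd [-5.81  0.18  9.75] [0.4 1.4 0.5]
```

View pics/s3c.png

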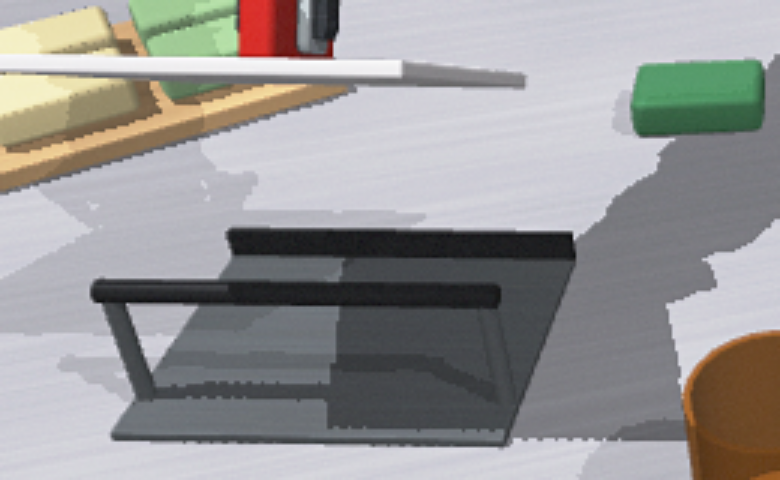

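Run:
```python
from rk import *
for z in (90,63):
    p,Rt=rackpose(15,0,z,tilt=32); print(p.round(1)); to(p,Rt)
```

```text
[ 574.6 -315.2  118. ]
cmd [-3.74  0.03  7.22] [ 0.5 -0.7  0.6]
[ 574.6 -315.2   91. ]
cmd [-5.2  -0.01  9.5 ] [ 0.5 -0.7  0.6]
```

Emit:
{"method": "move_arm", "body": {
  "commands": [
    [-1,0,2,0,0,0,1],
    [-2,0,4,0,-1,0,1],
    [-3,0,5.6,0,-1.5,0,1],
    [-3.7,0,7.2,0,-2,0,1],
    [-3.7,0,7.2,0,-2,0,1],
    [-3.7,0,7.2,0,-2,0,1]
  ]
}}

```text
clock: 8.3
eef_pos: [581.7, -320.1, 132.3]
ee_rot: [0.957, -0.146, 0.248, 0.04]
force: [-0.2, 0.7, -1.9]
gripper_width: 16.9
```

Run:
```python
from rk import *
o=st(); print(R.from_quat(o['ee_rot']).as_matrix().round(3)[:,2], np.degrees(R.from_quat(o['ee_rot']).inv().as_rotvec()))
for z in (90,63):
    p,Rt=rackpose(15,0,z,tilt=32); print(p.round(1)); to(p,Rt)
```

```text
t 8.3 pos [ 581.7 -320.1  132.3] q [ 0.957 -0.146  0.248  0.04 ] F [-0.2  0.7 -1.9] M [0.25 0.72 0.01] w 16.9 j [ 0.74  0.61 -0.4   1.99  1.16  0.16 -2.52]
[ 0.464 -0.149 -0.873] [-167.94634167   25.6108106   -43.61148372]
[ 574.6 -315.2  118. ]
cmd [-1.42 -0.26  0.85] [-0.1  2.8  0.6]
[ 574.6 -315.2   91. ]
cmd [-2.73 -0.27  3.21] [-0.1  2.8  0.6]
```

Joints 6 and 7 are at their limits, so a 34° tilt can't be reached with this grasp. I'll set the cover back on the deck and re-grip the fin with the tool pitched. Placing it then needs less wrist tilt.

Run:
```python
from rk import *
to([570,168.5,200],down(0))
R0=R.from_quat(env.get_obs()['ee_rot']); print(R0.inv().apply([0,0,7]).round(1))
```

```text
cmd [-10.35 -46.25 -13.75] [  4.7 -28.9 -17. ]
[ 3.4  0.  -6.1]
```

Emit:
{"method": "move_arm", "body": {
  "commands": [
    [1.7,0,-3,0,0,0,1],
    [3.4,0,-6.1,0,0,0,1],
    [2,-4.6,-6.9,0.5,-3,-1.7,1],
    [0.6,-9.2,-7.6,1,-6,-3.4,1],
    [-0.7,-13.8,-8.4,1.4,-9,-5.1,1],
    [-2.1,-18.5,-9.2,1.9,-12,-6.8,1],
    [-3.5,-23,-9.9,2.4,-15,-8.5,1],
    [-4.9,-27.7,-10.7,2.8,-17.5,-10.2,1],
    [-6.2,-32.4,-11.5,3.3,-20,-12,1],
    [-7.6,-37,-12.2,3.8,-23,-13.6,1],
    [-9,-41.6,-13,4.3,-26,-15.3,1],
    [-10.3,-46.2,-13.8,4.7,-28.9,-17,1]
  ]
}}

```text
clock: 9.8
eef_pos: [569.7, 169.3, 201.1]
ee_rot: [1.0, 0.001, -0.001, -0.0]
force: [-0.2, -0.3, -1.7]
gripper_width: 17.2
```

Run:
```python
from rk import *
st();to([570,168.5,130],down(0));to([570,168.5,109],down(0))
```

```text
t 9.8 pos [569.7 169.3 201.1] q [ 1.     0.001 -0.001 -0.   ] F [-0.2 -0.3 -1.7] M [-0.04 -0.07 -0.  ] w 17.2 j [ 0.2   0.68 -0.9   1.7   0.59  1.06 -2.46]
cmd [0.04 0.08 7.11] [-0.   0.1  0.1]
cmd [0.04 0.08 9.21] [-0.   0.1  0.1]
```

Emit:
{"method": "move_arm", "body": {
  "commands": [
    [0,0.1,3,0,0,0,1],
    [0,0.1,6,0,0,0,1],
    [0,0.1,8,0,0,0,1],
    [0,0.1,8.9,0,0,0,1],
    [0,0.1,9.2,0,0,0,1],
    [0,0.1,9.2,0,0,0,1]
  ]
}}

```text
clock: 10.55
eef_pos: [570.1, 167.1, 109.3]
ee_rot: [1.0, 0.0, 0.0, -0.0]
force: [-0.0, -0.6, -2.0]
gripper_width: 16.8
```

Emit:
{"method": "move_arm", "body": {
  "commands": [
    [0,0,0,0,0,0,4],
    [0,0,0,0,0,0,8],
    [0,0,0,0,0,0,8.5],
    [0,0,-2,0,0,0,8.5],
    [0,0,-5,0,0,0,8.5],
    [0,0,-7,0,0,-10,8.5],
    [0,0,-7,0,0,-20,8.5],
    [0,0,-7,0,0,-30,8.5],
    [0,0,-7,0,0,-40,8.5],
    [0,0,-7,0,0,-50,8.5],
    [0,0,-7,0,0,-60,8.5],
    [0,0,-7,0,0,-70,8.5]
  ]
}}

```text
clock: 12.05
eef_pos: [570.0, 166.8, 179.8]
ee_rot: [0.817, 0.576, 0.0, 0.0]
force: [-0.6, 0.1, 0.1]
gripper_width: 85.0
```

Emit:
{"method": "move_arm", "body": {
  "commands": [
    [0,0,0,0,0,-10,8.5],
    [0,0,0,0,0,-20,8.5],
    [0,0,0,0,0,-30,8.5],
    [0,0,0,0,0,-40,8.5],
    [0,0,0,0,0,-50,8.5],
    [0,0,0,0,0,-60,8.5],
    [0,0,0,0,0,-70,8.5],
    [0,0,0,0,0,-80,8.5],
    [0,0,0,0,0,-90,8.5],
    [0,0,0,0,0,-100,8.5],
    [0,0,0,0,0,-110,8.5],
    [0,0,0,0,0,-110,8.5]
  ]
}}

```text
clock: 13.55
eef_pos: [570.0, 166.7, 179.2]
ee_rot: [0.0, 1.0, 0.0, -0.0]
force: [0.5, 0.0, -0.4]
gripper_width: 84.6
```

Run:
```python
from rk import *
st(); im,P=snap('top','t4'); find('top',['cover'])
hsv=cv2.cvtColor(im,cv2.COLOR_RGB2HSV)
T=R.from_euler('y',18,degrees=True)*down(180)
print(T.as_matrix().round(2)); to([570,168,150],T); to([570,168,113],T)
```

```text
t 13.55 pos [570.  166.7 179.2] q [ 0.  1.  0. -0.] F [ 0.5  0.  -0.4] M [-0.02  0.   -0.03] w 84.6 j [ 0.42  1.   -1.4   1.71  1.01  1.36  0.39]
top cover [([520.0, 171.0, 85.0], 0.86)]
[[-0.95  0.   -0.31]
 [ 0.    1.    0.  ]
 [ 0.31  0.   -0.95]]
cmd [-0.01  0.13  2.9 ] [ 0.  18.  -0.2]
cmd [-0.01  0.13  6.6 ] [ 0.  18.  -0.2]
```

Emit:
{"method": "move_arm", "body": {
  "commands": [
    [0,0.1,0,0,6,0,8.5],
    [0,0.1,1,0,12,0,8.5],
    [0,0.1,2.9,0,18,0,8.5],
    [0,0.1,5,0,18,0,8.5],
    [0,0.1,6.8,0,18,0,6],
    [0,0.1,6.8,0,18,0,4],
    [0,0.1,6.8,0,18,0,2],
    [0,0.1,6.8,0,18,0,1],
    [0,0.1,6.8,0,18,0,1],
    [0,0.1,6.8,0,18,0,1],
    [0,0.1,6.8,0,18,0,1]
  ]
}}

```text
clock: 15.02
eef_pos: [570.1, 168.0, 111.5]
ee_rot: [-0.0, 0.988, 0.0, -0.156]
force: [-0.3, 0.4, 6.5]
gripper_width: 16.4
```

Run:
```python
from rk import *
st(); im,P=snap('scene','s5'); cv2.imwrite('pics/s5c.png',cv2.resize(im[90:290,280:560,::-1],None,fx=2.5,fy=2.5))
```

```text
t 15.03 pos [570.1 168.  111.5] q [-0.     0.988  0.    -0.156] F [-0.3  0.4  6.5] M [-0.23 -0.02  0.06] w 16.4 j [ 0.33  1.18 -1.32  1.49  0.88  1.53  0.54]
```

View pics/s5c.png

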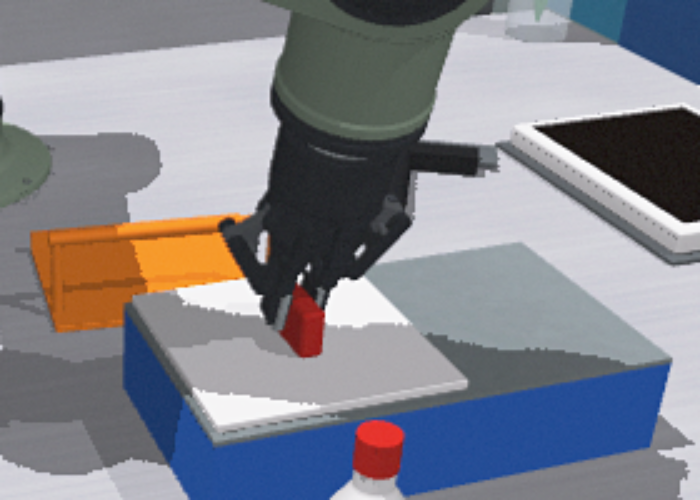

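```bash
cat >> rk.py <<'E'
def rp(ox,oy,oz,h=35.5,yaw=-18,rc=(577,-316),tilt=34):
    p,T=rackpose(ox,oy,oz,h,yaw,rc,tilt)
    return p, T*R.from_euler('x',180,degrees=True).inv()*R.from_euler('y',18,degrees=True)*down(180)
E
python3 - <<'E'
from rk import *
R0=R.from_quat(env.get_obs()['ee_rot']); to([570,168,220],R0)
for y,t in ((0,8),(-150,20)): to([570,y,220],R.from_euler('z',-9,degrees=True)*R.from_euler('y',-t,degrees=True)*R0)
p,T=rp(13,0,150);print(p); to(p,T)
E
```

```text
cmd [  3.35   0.   -10.32] [0. 0. 0.]
cmd [  3.37 -16.8  -10.32] [-2.2 -8.   8.7]
cmd [  3.38 -31.8  -10.33] [ -1.2 -20.    9. ]
[ 570.48398077 -313.88281701  179.43083383]
cmd [  2.1  -48.19  -6.49] [ -0.3 -33.7  18.3]
```

Emit:
{"method": "move_arm", "body": {
  "commands": [
    [0.5,0,-1.5,0,0,0,1],
    [1.5,0,-4.5,0,0,0,1],
    [2.5,0,-7.5,0,0,0,1],
    [3.3,0,-10.3,0,0,0,1],
    [3.3,-4,-10.3,0,-2,2,1],
    [3.3,-8,-10.3,-1,-4,4,1],
    [3.3,-12,-10.3,-1,-6,6,1],
    [3.3,-16,-10.3,-1,-8,7,1],
    [3.3,-20,-10.3,-1,-11,8,1],
    [3.3,-24,-10.3,-1,-14,8.5,1],
    [3.3,-28,-10.3,-1,-17,9,1],
    [3.3,-32,-10.3,-1,-20,10,1]
  ]
}}

```text
clock: 16.58
eef_pos: [570.6, -153.5, 220.0]
ee_rot: [0.087, 0.996, -0.006, 0.019]
force: [0.2, -0.3, -2.4]
gripper_width: 16.7
```

Run:
```python
from rk import *
st();p,T=rp(13,0,150);to(p,T)
```

```text
t 16.57 pos [ 570.6 -153.5  220. ] q [ 0.087  0.996 -0.006  0.019] F [ 0.2 -0.3 -2.4] M [ 0.03  0.03 -0.03] w 16.7 j [ 0.99  0.92 -1.43  1.71  0.97  1.35  0.78]
cmd [ -2.61 -15.77   4.28] [  0.8 -13.8   8. ]
```

Emit:
{"method": "move_arm", "body": {
  "commands": [
    [-0.7,-4,1,0.2,-3.5,2,1],
    [-1.3,-8,2,0.4,-7,4,1],
    [-2,-12,3.1,0.6,-10.5,6,1],
    [-2.6,-15.8,4.3,0.8,-13.8,8,1],
    [-2.6,-15.8,4.3,0.8,-13.8,8,1],
    [-2.6,-15.8,4.3,0.8,-13.8,8,1]
  ]
}}

```text
clock: 17.32
eef_pos: [570.6, -312.4, 178.7]
ee_rot: [0.154, 0.978, -0.021, 0.137]
force: [1.0, 0.7, -2.2]
gripper_width: 16.8
```

Run:
```python
from rk import *
st()
for z in (85,60): p,T=rp(13,0,z);print(p);to(p,T)
im,P=snap('scene','s6'); cv2.imwrite('pics/s6c.png',cv2.resize(im[180:360,0:260,::-1],None,fx=3,fy=3))
```

```text
t 17.32 pos [ 570.6 -312.4  178.7] q [ 0.154  0.978 -0.021  0.137] F [ 1.   0.7 -2.2] M [0.16 0.4  0.04] w 16.8 j [ 1.25  0.97 -1.39  1.79  1.21  1.1   0.78]
[ 570.48398077 -313.88281701  114.43083383]
cmd [ 1.73 -0.15  6.19] [ 0.1 -0.1  0.1]
[ 570.48398077 -313.88281701   89.43083383]
cmd [ 2.41 -0.16  8.59] [ 0.1 -0.1  0.1]
```

Emit:
{"method": "move_arm", "body": {
  "commands": [
    [0.5,0,2,0,0,0,1],
    [1.1,-0.1,4,0,0,0,1],
    [1.7,-0.1,6.1,0,0,0,1],
    [2,-0.1,7.2,0,0,0,1],
    [2.2,-0.1,7.9,0,0,0,1],
    [2.3,-0.1,8.2,0,0,0,1],
    [2.3,-0.1,8.2,0,0,0,1],
    [2.3,-0.1,8.2,0,0,0,1]
  ]
}}

```text
clock: 18.38
eef_pos: [570.6, -313.9, 92.8]
ee_rot: [0.155, 0.978, -0.021, 0.137]
force: [-0.3, -0.1, -2.9]
gripper_width: 16.7
```

Run:
```python
from rk import *
st()
for z in (60,57): p,T=rp(13,0,z);to(p,T)
im,P=snap('scene','s6'); t,Q=snap('top','t6')
A=cv2.resize(im[200:360,10:230,::-1],(550,400));B=cv2.resize(t[170:290,400:540,::-1],(233*2//2,200)); B=cv2.copyMakeBorder(B,0,200,0,0,0)
cv2.imwrite('pics/s6c.png',np.hstack([A,B]))
```

```text
t 18.38 pos [ 570.6 -313.9   92.8] q [ 0.155  0.978 -0.021  0.137] F [-0.3 -0.1 -2.9] M [0.15 0.47 0.01] w 16.7 j [ 1.21  1.07 -1.29  1.83  1.36  1.01  0.69]
cmd [ 0.1  -0.01  0.32] [ 0.1 -0.1  0. ]
cmd [ 0.18 -0.01  0.61] [ 0.1 -0.1  0. ]
```

View pics/s6c.png

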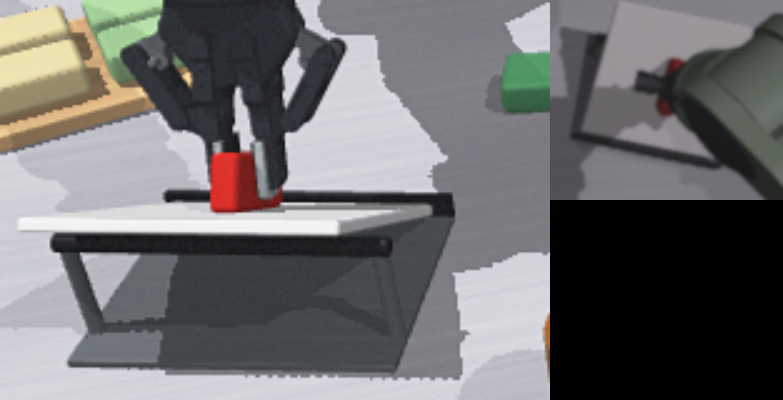

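Run:
```python
from rk import *
o=env.get_obs(); P=env.camera_params('scene')
Rt=R.from_quat(o['ee_rot']); Rc=Rt*(R.from_euler('y',18,degrees=True)*down(180)).inv()
org=np.array(o['eef_pos'])-Rc.apply([0,0,35.5])
print('origin',org,'euler zyx',Rc.as_euler('zyx',degrees=True))
print(proj(P,org+Rc.apply([(90,-90,8),(90,90,8),(-90,90,8)])).round(0))
Rr=R.from_euler('z',-18,degrees=True)
print(proj(P,np.array([577,-316,0])+Rr.apply([(47,-100,74),(47,100,74),(-71,-100,22),(-71,100,22)])).round(0))
```

```text
origin [ 589.40193009 -319.92587378   63.2220128 ] euler zyx [-21.32863245 -32.09041194 -11.65377193]
[[ 16. 286.]
 [145. 287.]
 [182. 281.]]
[[ 31. 296.]
 [165. 297.]
 [ 74. 277.]
 [189. 278.]]
```

Emit:
{"method": "move_arm", "body": {
  "commands": [
    [0.1,0,0.4,0,0,0,1],
    [0.1,0,0.4,0,0,0,1],
    [0.1,0,0.4,0,0,0,2.5],
    [0.1,0,0.4,0,0,0,3.5],
    [0.1,0,0.4,0,0,0,5],
    [0.1,0,0.4,0,0,0,6],
    [0.1,0,0.4,0,0,0,6]
  ]
}}

```text
clock: 19.35
eef_pos: [570.6, -313.8, 88.2]
ee_rot: [0.155, 0.978, -0.021, 0.137]
force: [-0.4, -0.2, -0.4]
gripper_width: 60.4
```

Run:
```python
from rk import *
o=st(); R0=R.from_quat(o['ee_rot'])
to([o['eef_pos'][0]-25,o['eef_pos'][1]+8,190],R0)
to([560,-150,250],down(140)); to([560,140,250],down(90))
im,P=snap('scene','s7'); cv2.imwrite('pics/s7c.png',cv2.resize(im[200:360,10:230,::-1],(550,400)))
```

```text
t 19.35 pos [ 570.6 -313.8   88.2] q [ 0.155  0.978 -0.021  0.137] F [-0.4 -0.2 -0.4] M [ 0.09  0.27 -0.04] w 60.4 j [ 1.21  1.08 -1.28  1.84  1.37  1.01  0.69]
cmd [ -0.26   0.   -10.51] [0. 0. 0.]
cmd [  1.39  15.28 -17.2 ] [ 3.1 15.7 21.9]
cmd [  9.99  42.87 -19.62] [10.1 13.7 71.6]
```

View pics/s7c.png

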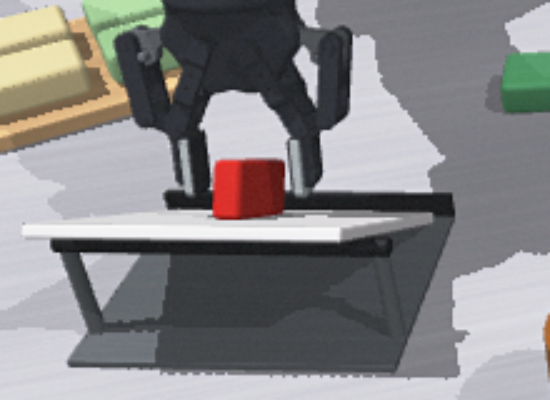

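Emit:
{"method": "move_arm", "body": {
  "commands": [
    [0,0,-3,0,0,0,7],
    [0,0,-7,0,0,0,7],
    [-0.2,0,-11,0,0,0,7],
    [0,4,-13,0.5,4,4,6],
    [0.5,8,-15,1.5,8,10,6],
    [1,12,-16.5,2.5,12,16,6],
    [1.4,15.3,-17.2,3.1,15.7,22,5],
    [2.8,20,-17.6,4.3,15.5,30,5],
    [4.2,25,-18,5.5,15,38,5],
    [5.7,30,-18.4,7,14.5,47,5],
    [7.3,35,-19,8.5,14,57,5],
    [8.5,39,-19.3,9.5,13.8,66,5]
  ]
}}

```text
clock: 20.9
eef_pos: [562.2, 101.0, 251.4]
ee_rot: [0.673, 0.739, -0.002, 0.002]
force: [-0.4, -0.2, 0.2]
gripper_width: 50.0
```

Run:
```python
from rk import *
st(); to([570,170,200],down(90))
```

```text
t 20.9 pos [562.2 101.  251.4] q [ 0.673  0.739 -0.002  0.002] F [-0.4 -0.2  0.2] M [-0.01  0.01  0.02] w 50.0 j [ 0.48  0.7  -1.18  1.71  0.69  1.22 -0.78]
cmd [6.83 1.42 5.1 ] [-0.   0.3  5.3]
```

Emit:
{"method": "move_arm", "body": {
  "commands": [
    [4,0.7,2.5,0,0,3,5],
    [6.8,1.4,5.1,0,0.3,5.3,5],
    [6.8,1.4,5.1,0,0.3,5.3,5],
    [6.8,1.4,5.1,0,0.3,5.3,5]
  ]
}}

```text
clock: 21.4
eef_pos: [570.0, 167.0, 200.0]
ee_rot: [0.705, 0.709, -0.0, -0.0]
force: [-0.1, 0.4, -0.5]
gripper_width: 50.1
```

Run:
```python
from rk import *
o=st(); im,P=snap('wrist','w8'); find('wrist',['paddle','handle_end','hatch'])
print('hatch corners pred',proj(P,[(570+a,242+b,76) for a,b in [(-70,-145),(70,-145),(70,-5),(-70,-5)]]).round())
```

```text
t 21.4 pos [570. 167. 200.] q [ 0.705  0.709 -0.    -0.   ] F [-0.1  0.4 -0.5] M [-0.   -0.01  0.03] w 50.1 j [ 0.31  0.77 -1.1   1.7   0.74  1.16 -0.99]
wrist paddle [([584.0, 191.0, 22.0], 0.8)]
wrist handle_end [([581.0, 187.0, 29.0], 0.62), ([565.0, 212.0, 76.0], 0.25)]
wrist hatch [([568.0, 208.0, 82.0], 0.7)]
hatch corners pred [[213. 344.]
 [427. 345.]
 [446. 123.]
 [196. 122.]]
```

View pics/w8.png

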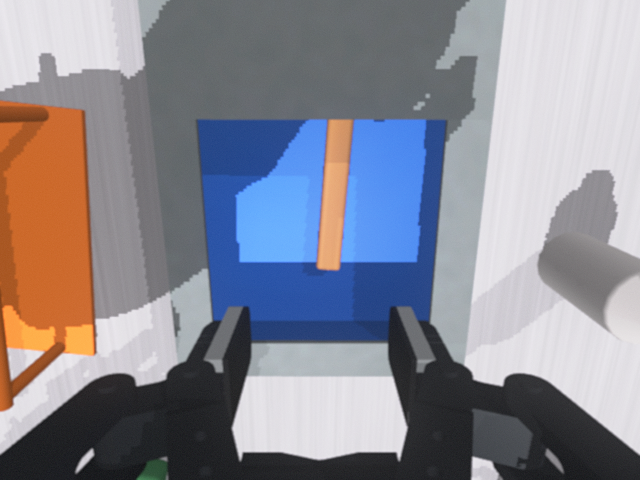

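```bash
cat > pad.py <<'E'
from rk import *
im=cv2.imread('pics/w8.png');h=cv2.cvtColor(im,cv2.COLOR_BGR2HSV)
m=np.zeros(im.shape[:2],bool);r=(slice(115,290),slice(290,370));m[r]=(h[r][...,0]<25)&(h[r][...,1]>80)
P=env.camera_params('wrist')
for v in (130,160,190,220,250,258,262,266,270):
    u=np.flatnonzero(m[v]); 
    if len(u): a,b=ray(P,(u[0]-.5,v),25),ray(P,(u[-1]+.5,v),25); print(v,u[0],u[-1],((a+b)/2).round(1),(b-a)[0].round(1))
E
python3 pad.py
```

```text
130 328 351 [583.2 230.6  25. ] 16.2
160 325 348 [581.5 210.6  25. ] 16.6
190 323 345 [580.1 189.7  25. ] 16.2
220 321 342 [578.6 167.9  25. ] 15.8
250 318 340 [577.  145.3  25. ] 16.9
258 318 339 [576.7 139.1  25. ] 16.3
262 317 339 [576.4 135.9  25. ] 17.1
266 317 339 [576.4 132.8  25. ] 17.1
```

Run:
```python
from rk import *
to([579.7,180,100],down(86));to([579.7,180,27],down(86))
```

```text
cmd [ 1.35  0.95 10.02] [0.  0.  4.2]
cmd [ 1.35  0.95 17.32] [0.  0.  4.2]
```

Emit:
{"method": "move_arm", "body": {
  "commands": [
    [0.7,0.5,4,0,0,2,5],
    [1.3,0.9,8,0,0,4,5],
    [1.3,0.9,11.5,0,0,4,5],
    [1.3,0.9,14.5,0,0,4,5],
    [1.3,0.9,16.3,0,0,4,5],
    [1.3,0.9,17.3,0,0,4,5],
    [1.3,0.9,17.3,0,0,4,5]
  ],
  "squeeze": 100
}}

```text
clock: 22.48
eef_pos: [578.8, 180.3, 26.8]
ee_rot: [0.73, 0.684, -0.0, -0.0]
force: [-1.2, -0.1, -0.1]
gripper_width: 49.8
```

Emit:
{"method": "move_arm", "body": {
  "commands": [
    [0,0,0,0,0,0,3],
    [0,0,0,0,0,0,1],
    [0,0,0,0,0,0,1],
    [0,0,0,0,0,0,1],
    [0,0,0,0,0,0,1]
  ]
}}

```text
clock: 23.1
eef_pos: [579.2, 180.5, 27.8]
ee_rot: [0.73, 0.684, 0.0, 0.0]
force: [-1.5, -1.6, 11.2]
gripper_width: 15.5
```

Run:
```python
from rk import *
o=st(); R0=R.from_quat(o['ee_rot']); p0=np.array(o['eef_pos'])
# paddle frame: y along blade; pose relative to tool
yaw=-4; Rp=R.from_euler('z',yaw,degrees=True); d=Rp.apply([0,1,0])
s0=(133.8-p0[1])/d[1]      # handle end along axis rel. to TCP
pc=p0+d*(s0+125); pc[2]=5
def cmd(Rn,pn):
    D=Rn*Rp.inv(); T=pn+D.apply(p0-pc); 
    print(np.round(R0.inv().apply(T-p0)/10,2),np.round(np.degrees((R0.inv()*D*R0).as_rotvec()),1),'tcp',T.round(0),end=' ')
def check(Rn,pn,tr=np.array([570,242,0])):
    # clearance at both hatch edges
    g=[]
    for y0,y1,w,t in((-125,20,9,20),(20,125,22,10)):
        Y=np.linspace(y0,y1,200)
        for z,n in((0,'b'),(t,'t')): 
            q=pn+Rn.apply(np.c_[0*Y,Y,0*Y+z])-tr; g.append((n,q))
    top=np.vstack([q for n,q in g if n=='t']);bot=np.vstack([q for n,q in g if n=='b'])
    u=top[top[:,1]>-5]; f=bot[bot[:,1]<-145]
    print('deck gap',round((72-u[:,2].max()),1) if len(u) else None,'front gap',round(f[:,2].min()-76,1) if len(f) else None,'lowest',bot[:,2].min().round(1),'ymin',bot[:,1].min().round())
def pose(th,be): # blade end underside position along axis: be=(shift along horizontal -d, z)
    Rn=Rp*R.from_euler('x',-th,degrees=True)
    e=pc+d*125; e=e-d*be[0]; e[2]=be[1]
    return Rn, e-Rn.apply([0,125,0])
for th,be in [(4,(0,7)),(8,(2,8)),(12,(5,8)),(16,(10,8)),(17,(30,10)),(18,(60,14)),(20,(90,20)),(24,(120,30)),(27,(150,50)),(27,(170,80)),(27,(180,140)),(27,(180,190))]:
    Rn,pn=pose(th,be); print(th,be,end=' ');cmd(Rn,pn);check(Rn,pn)
```

```text
t 23.1 pos [579.2 180.5  27.8] q [0.73  0.684 0.    0.   ] F [-1.5 -1.6 11.2] M [-0.45  0.48 -0.11] w 15.5 j [ 0.18  0.98 -0.91  1.75  0.96  0.92 -1.22]
4 (0, 7) [ 0.21  0.   -1.61] [ 0. -4. -0.] tcp [579. 183.  44.] deck gap 34.7 front gap None lowest 7.0 ymin -108.0
8 (2, 8) [ 0.32  0.   -3.11] [ 0. -8. -0.] tcp [579. 184.  59.] deck gap 23.5 front gap None lowest 8.0 ymin -108.0
12 (5, 8) [ 0.42  0.   -4.48] [  0.1 -12.   -0. ] tcp [579. 185.  73.] deck gap 13.5 front gap None lowest 8.0 ymin -108.0
16 (10, 8) [ 0.42  0.01 -5.81] [  0.1 -16.   -0. ] tcp [579. 185.  86.] deck gap 4.2 front gap None lowest 8.0 ymin -109.0
17 (30, 10) [-1.44 -0.   -6.34] [  0.1 -17.   -0. ] tcp [578. 166.  91.] deck gap 5.6 front gap None lowest 10.0 ymin -127.0
18 (60, 14) [-4.3  -0.01 -7.07] [  0.1 -18.   -0. ] tcp [576. 138.  98.] deck gap 19.5 front gap 11.9 lowest 14.0 ymin -156.0
20 (90, 20) [-6.99 -0.02 -8.31] [  0.1 -20.   -0. ] tcp [574. 111. 111.] deck gap 20.9 front gap 15.8 lowest 20.0 ymin -183.0
24 (120, 30) [ -9.31  -0.03 -10.57] [  0.1 -24.   -0. ] tcp [573.  88. 133.] deck gap 19.3 front gap 28.4 lowest 30.0 ymin -206.0
27 (150, 50) [-11.75  -0.04 -13.48] [  0.1 -27.   -0. ] tcp [571.  63. 163.] deck gap 12.6 front gap 43.8 lowest 50.0 ymin -231.0
27 (170, 80) [-13.75  -0.05 -16.48] [  0.1 -27.   -0. ] tcp [570.  43. 193.] deck gap None front gap 63.6 lowest 80.0 ymin -251.0
27 (180, 140) [-14.75  -0.05 -22.48] [  0.1 -27.   -0. ] tcp [569.  33. 253.] deck gap None front gap 118.6 lowest 140.0 ymin -261.0
27 (180, 190) [-14.75  -0.05 -27.48] [  0.1 -27.   -0. ] tcp [569.  33. 303.] deck gap None front gap 168.6 lowest 190.0 ymin -261.0
```

Emit:
{"method": "move_arm", "body": {
  "commands": [
    [0.1,0,-0.8,0,-2,0,1],
    [0.2,0,-1.6,0,-4,0,1],
    [0.3,0,-2.4,0,-6,0,1],
    [0.3,0,-3.1,0,-8,0,1],
    [0.4,0,-4.5,0,-12,0,1],
    [0.4,0,-5.1,0,-14,0,1],
    [-0.5,0,-5.5,0,-15,0,1],
    [-1.4,0,-6.1,0,-16.5,0,1],
    [-2.4,0,-6.5,0,-17,0,1],
    [-2.4,0,-6.5,0,-17,0,1]
  ]
}}

```text
clock: 24.35
eef_pos: [577.4, 155.1, 91.8]
ee_rot: [0.722, 0.676, -0.108, 0.101]
force: [1.4, 0.3, -2.0]
gripper_width: 15.7
```

Run:
```python
from rk import *
o=st(); R0=R.from_quat(o['ee_rot'])
Rl=down(86)
def rel(t,th): # remaining, expressed from original-frame commands
    D=R.from_rotvec([0,np.radians(-th),0]); C=R.from_rotvec([0,np.radians(-17),0]); t0=np.array([-2.4,0,-6.5])
    print(th,C.inv().apply(np.array(t)-t0).round(2), -(th-17))
for t,th in [((-4.3,0,-7.1),18),((-7,0,-8.3),20),((-9.3,0,-10.6),24),((-11.7,0,-13.5),27),((-13.7,0,-16.5),27),((-14.7,0,-22.5),27),((-14.7,0,-29),27)]: rel(t,th)
im,P=snap('wrist','w9'); s,_=snap('scene','s9'); cv2.imwrite('pics/w9c.png',np.hstack([cv2.resize(im[:,:,::-1],(400,300)),cv2.resize(s[80:305,260:560,::-1],(400,300))]))
```

```text
t 24.35 pos [577.4 155.1  91.8] q [ 0.722  0.676 -0.108  0.101] F [ 1.4  0.3 -2. ] M [ 0.29 -0.07 -0.03] w 15.7 j [ 0.04  0.9  -0.84  1.67  0.91  1.23 -1.23]
18 [-1.99  0.   -0.02] -1
20 [-4.93  0.   -0.38] -3
24 [-7.8  0.  -1.9] -7
27 [-10.94   0.    -3.98] -10
27 [-13.73   0.    -6.26] -10
27 [-16.44   0.   -11.7 ] -10
27 [-18.34   0.   -17.92] -10
```

View pics/w9c.png

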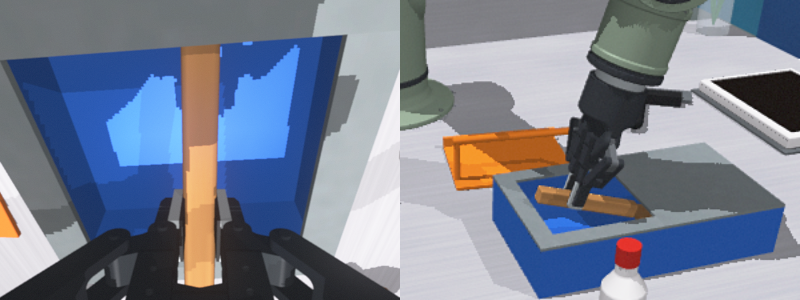

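Emit:
{"method": "move_arm", "body": {
  "commands": [
    [-1,0,0,0,-0.5,0,1],
    [-2,0,0,0,-1,0,1],
    [-3.5,0,-0.2,0,-2,0,1],
    [-4.9,0,-0.4,0,-3,0,1],
    [-6.3,0,-1.1,0,-5,0,1],
    [-7.8,0,-1.9,0,-7,0,1],
    [-9.4,0,-2.9,0,-8.5,0,1],
    [-10.9,0,-4,0,-10,0,1],
    [-12.3,0,-5.1,0,-10,0,1],
    [-13.7,0,-6.3,0,-10,0,1],
    [-15.1,0,-9,0,-10,0,1],
    [-16.4,0,-11.7,0,-10,0,1]
  ]
}}

```text
clock: 25.95
eef_pos: [569.2, 33.2, 253.0]
ee_rot: [0.71, 0.665, -0.171, 0.159]
force: [0.3, -0.2, -0.6]
gripper_width: 15.4
```

Run:
```python
from rk import *
o=st(); R0=R.from_quat(o['ee_rot']);p=np.array(o['eef_pos'])
to(p+[0,0,70],R0)
```

```text
t 25.95 pos [569.2  33.2 253. ] q [ 0.71   0.665 -0.171  0.159] F [ 0.3 -0.2 -0.6] M [ 0.49  0.05 -0.01] w 15.4 j [ 0.17  0.65 -0.85  1.66  0.83  1.47 -0.99]
cmd [-3.18 -0.   -6.24] [0. 0. 0.]
```

Emit:
{"method": "move_arm", "body": {
  "commands": [
    [-1,0,-2,0,0,0,1],
    [-2,0,-4,0,0,0,1],
    [-3.2,0,-6.2,0,0,0,1],
    [-3.2,0,-6.2,0,0,0,1],
    [-3.2,0,-6.2,0,0,0,1],
    [-3.2,0,-6.2,0,0,0,1],
    [-3.2,0,-6.2,0,0,0,1],
    [-3.2,0,-6.2,0,0,0,1]
  ]
}}

```text
clock: 26.95
eef_pos: [569.3, 33.6, 321.0]
ee_rot: [0.71, 0.665, -0.171, 0.159]
force: [-0.1, 0.2, -1.3]
gripper_width: 15.6
```

Run:
```python
from rk import *
o=st(); s,P=snap('scene','s10'); find('scene',['paddle','blade_end','cover','jug','bottle','soap']); w,_=snap('wrist','w10'); find('wrist',['blade_end'])
t,_=snap('top','t10'); find('top',['jug','bottle','soap','blade_end'])
cv2.imwrite('pics/s10b.png',s[:,:,::-1])
```

```text
t 26.95 pos [569.3  33.6 321. ] q [ 0.71   0.665 -0.171  0.159] F [-0.1  0.2 -1.3] M [ 0.49 -0.01  0.  ] w 15.6 j [ 0.19  0.58 -0.88  1.58  0.77  1.57 -0.91]
scene paddle [([581.0, 82.0, 288.0], 0.87)]
scene blade_end [([580.0, 79.0, 283.0], 0.94)]
scene cover [([612.0, -314.0, 93.0], 0.72)]
scene jug [([794.0, -120.0, 54.0], 0.71)]
scene bottle [([788.0, 124.0, 71.0], 0.74)]
scene soap [([414.0, -107.0, 25.0], 0.85), ([617.0, 242.0, 62.0], 0.15)]
wrist blade_end []
top jug [([784.0, -119.0, 46.0], 0.61)]
top bottle []
top soap [([555.0, -240.0, 6.0], 0.74)]
top blade_end []
```

View pics/s10b.png

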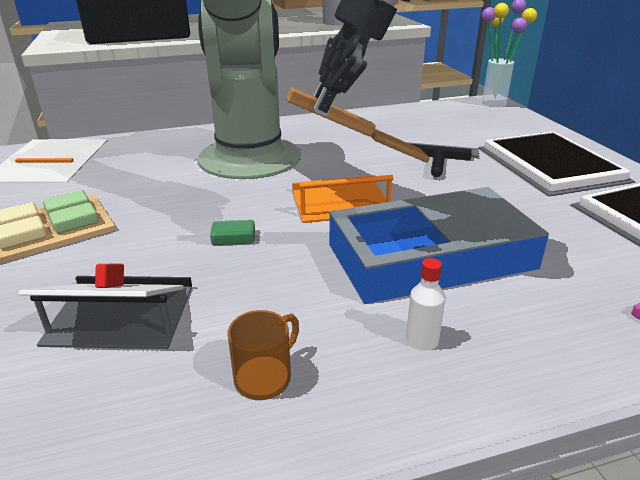

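The picture shows the paddle clear in the air, from (290,95) to (428,158). The cover is leaning in the dark rack at (105,290), and the jug, bottle and soap are where they were. I'm handing the job in.

Run:
```python
from h import *
print(env.job_done())
```

```text
the job is handed in; nothing more can be done
None
```

The job was handed in at about 27 s on the robot's clock, but no verdict is reported. The cover leans in the dark steel rack, let go of. The paddle was then drawn out tilted through the hatch and is held in the air.

- **First try at the rack:** joints 6 and 7 hit their range limits before the tilt was steep enough. I set the cover back on the hatch, turned the gripper half round, re-gripped the fin with an 18° pitch, and placed it from there.
- **Cover:** the last scene picture shows it with its foot behind the lip and its back on the bar, as it was when I let go.
- **Paddle:** it is tilted about 27°, with its lowest point at about z 205 mm by my calculation from the arm's pose, so about 130 mm above the trough's top. The wrist force shows only its weight (-1.3 N).
- **Bystanders:** the scene camera found the jug, bottle and soap within about 4 mm of where they started.
- **Checks that disagreed:** the top camera reported the soap at (555, -240), next to the rack. I take that as a false detection, because the scene picture shows the soap unmoved. The top camera also missed the bottle, and both the top and wrist cameras missed the blade end.

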